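# Weigh a parts canister and rack it as full or short-filled

### The arm

A 6-joint arm with a two-finger parallel gripper is mounted at the origin on the work surface. World frame = base frame: x ahead of the robot, y to its left, z up, the work surface at z = 0. Lengths are in m, angles in rad, forces in N, time in s.
With the tool pointing down it reaches from about 0.35 to 0.925 m from the base axis. Payload 6.4 kg.
Tool frame: the origin (TCP) lies between the finger pads; the fingertips stand 17 mm ahead of it and the grasp point (between the pads) lies 2 mm behind it; z points along the fingers, y is the line along which they close (so a half turn about z gives the same grasp; the last joint's range is limited). The gripper opens to 85 mm and grips with 20 to 120 N. Pads are 22 mm wide; open, the fingers measure 114 mm over their backs; the gripper's body (76 mm by 85 mm) begins 54 mm behind the grasp point. The pads swing forward as they close: fully open they stand 13 mm farther back than shut.
Start: joints at [1.108, 0.245, 1.558, -0, 1.339, -0.174], TCP at [0.185, 0.623, 0.248] pointing down, gripper open.
Joint ranges: [-3.13, 3.13], [-1.02, 2.26], [0.13, 2.54], [-0.95, 4.09], [0.21, 2.88], [-2.74, 2.74]. Speed limits (rad/s): [2.57, 2.57, 3.14, 3.14, 3.14, 3.14].

### API

Orientations are given as a unit quaternion [w, x, y, z].
In Python, from rig import sense, read_camera, get_calibration, finish_job gives the robot as it stands.
- The arm moves only by the tool apply_moves, never from a script. Its argument "motion" is a list that holds one entry, the list of rows, each a list of 5 numbers: the shift along the tool's x, y, z in mm, then the turn about the tool's z in degrees, then the finger opening in mm, from 0 to 85.4. A call has 1 to 20 rows; each row shifts and turns the commanded pose from where the row before left it, along the tool's axes as they then stand; what a row does not reach is not made up. A row lasts 1/12 s, in which the tool goes at most 41.7 mm and 7.16 degrees, less where a joint would pass 70% of its speed; a pose out of reach is approached as far as the arm can. A call with a gripper value outside its range is refused whole. The fingers move at their own pace and stop on an object; "newtons" is the grip in N (left out, the last holds). Time passes only in rows, so rows that do not move let the fingers close. It gives the time, the measured TCP pose, the force, the opening and the grip force at its end, in the units of the state.
- sense(): the state, without advancing time (a new reading comes with each control period).
- read_camera(name): name is "scene" or "top" or "wrist"; returns (picture, depth): 384x512x3 uint8, red, green, blue; 384x512 float32, m along the optical axis (not along the pixel's ray), 0 where there is no reading.
- get_calibration(name): a dict with "K" (3x3 intrinsics, pixels), "eye" and "attitude" of the camera in the world; the wrist camera has in their place "T_tool_cam" (4x4, takes a point from camera to tool coordinates, whose origin is the TCP and whose axes are the flange's). Camera axes: x right, y up, looking along -z (the intrinsics and any distortion apply to the point x, -y, -z); pixel columns grow to the right and rows downward; lengths in m; the calibration is good to about 2 mm. A picture is of the moment at which its call begins: read the wrist's pose just before it. get_calibration takes no time and is no camera call.
- finish_job(): hands the job in; it is judged then, once.
The state is a dict: "time": time; "joints": joint angles; "dq": joint speeds; "joint_torque": joint torques, N m; "position": TCP position; "eef_rot": TCP orientation; "force": force on the tool from outside, world axes, zero at the start; "ft_torque": the same for the moment, N m; "width": finger opening in m; "grasp_force": force on a finger pad.
Only numpy, scipy, OpenCV 4.12 (cv2) and the standard library are available. Lean on these libraries where they do the work, as an engineer would, in place of code of your own. Each camera call takes 0.05 s, during which the arm holds its last target. There are 200 camera calls.

### The job

Set the sealed canister gently on the empty pan of the balance and let go of it so that the beam can settle: if it outweighs the brass reference (its pan sinks) it belongs in the rack marked by a solid disc, if its pan stays up in the rack marked by an open ring. Stand it in that rack's lane and, holding the canister, slide it along the lane so that it pushes the friction slide gently, under 20 N, all the way home until you feel the rubber buffer resist; then let go with the canister standing upright in the lane. Do not push the slide with the fingers, and leave the other rack and everything else on the bench as they are.

Things in the scene. Friction and masses are not known exactly. Their poses are not given: they have to be found in the camera images.
- canister: the sealed aluminium parts canister with a steel lid, a plain upright cylinder 36 mm in diameter and 56 mm high; origin at the centre of its underside, z up along its axis. Weight unknown, 110 to 300 g.
- balance: equal-arm balance, grey base 85 x 270 x 16 mm, origin at the centre of its underside. The beam lies along its y; the highest fixed point is 90 mm up, at the middle. The empty weighing pan is 100 mm from the middle on its -y side; the pan on the +y side carries the fixed brass reference weight, 200 g. The pans stay level as the beam tilts; where on the pan the load stands does not matter
- pan_top (a point): centre of the flat top of the empty weighing pan, a steel disc 84 mm across without a rim; it rides up and down with the beam by about 10 mm each way, 68 mm above the table when the beam is level. Only 1 to 2 N moves the pan.
- beam (a joint): tilt of the balance beam, rad: 0 level, positive = the weighing pan is down (heavier than the reference), negative = the weighing pan is up (lighter), from -0.1 to 0.1; empty it rests at -0.1. With a canister it settles in about 1.5 s; it reads level at 200 g, and goes to the end of its swing when off by about 10 percent or more.
- rack_full: rack for FULL canisters, told by a solid steel disc 28 mm across, 10 mm high, at its far end (118 mm along +x). Aluminium plate 235 x 72 x 8 mm, from 100 mm behind to 135 mm ahead of the origin (on its underside). The lane runs along its +x, roughly away from the robot. A friction slide stands across the lane's back: a steel plate 26 mm wide, from 14 to 50 mm above the lane floor, on a foot with a soft rubber buffer
- rack_short: rack for SHORT-FILLED canisters, told by an open steel ring 29 mm across, 10 mm high, at its far end (118 mm along +x). Aluminium plate 235 x 72 x 8 mm, from 100 mm behind to 135 mm ahead of the origin (on its underside). The lane runs along its +x, roughly away from the robot. A friction slide stands across the lane's back: a steel plate 26 mm wide, from 14 to 50 mm above the lane floor, on a foot with a soft rubber buffer
- lane_full (a point): full rack: point on the lane's centre line, on its floor (rack_.._floor, 8 mm above the table), over the rack's origin; x along the lane (the pushing direction), z up. Two rails 12 mm high stand 41 mm apart inside, from x = -30 to +85 mm, with a flared mouth from x = -58 mm; the plate before the mouth is an open apron 42 mm long
- lane_short (a point): short-filled rack: point on the lane's centre line, on its floor (rack_.._floor, 8 mm above the table), over the rack's origin; x along the lane (the pushing direction), z up. Two rails 12 mm high stand 41 mm apart inside, from x = -30 to +85 mm, with a flared mouth from x = -58 mm; the plate before the mouth is an open apron 42 mm long
- slide_full (a joint): how far the full rack's slide (plate face_full) still stands forward of home, m: 0 = home on its buffer, 0.012 to 0.026 at the start. Where home lies is NOT measured and varies: its face is then 33 to 57 mm ahead of the lane point; feel for it. Takes 4 N to push and stays put; at home the soft buffer adds 2 N per mm: 8 to 12 N means home, over 20 N does harm. Let go, it eases the canister back 2 to 5 mm: fine
- slide_short (a joint): how far the short rack's slide (plate face_short) still stands forward of home, m: 0 = home on its buffer, 0.012 to 0.026 at the start. Where home lies is NOT measured and varies: its face is then 33 to 57 mm ahead of the lane point; feel for it. Takes 4 N to push and stays put; at home the soft buffer adds 2 N per mm: 8 to 12 N means home, over 20 N does harm. Let go, it eases the canister back 2 to 5 mm: fine
- loupe: bystander: black watchmaker's loupe, 38 mm across, 34 mm high; origin at the middle of its underside
- cover_ring: bystander: clear plastic ring, 52 mm across, 10 mm high; origin at the middle of its underside
- screwdriver: bystander: small screwdriver, 140 mm long, lying; origin at the middle of its underside
- tweezers: bystander: brass tweezers, 140 mm long, 6 mm high, lying; origin at the middle of its underside
Things that resemble listed ones, but are neither listed nor needed, are in the scene too. Leave any purple or turquoise look-alike of the canister alone.

How it is judged:
On the way:
1. the canister stands on the weighing pan, let go, and the beam has settled (distance between canister and pan_top below 0.035 m and contact force between canister and balance above 0.5 N and velocity of joint beam between -0.01 and 0.01 rad/s and angle between canister's own z axis and vertical below 0.06 rad and linear speed of canister below 0.01 m/s and contact force between the fingers and canister below 0.05 N), for 0.4 s.
At the end, for the whole second after the job is handed in: Canister upright, released, at rest on the lane floor between the rails (within 5 mm), slide home (within 1.5 mm), other slide 8 mm or more forward. Full rack if it outweighs 200 g, short rack if less; within 6 percent either will do (angle between canister's own z axis and vertical below 0.06 rad and linear speed of canister below 0.01 m/s and contact force between the fingers and canister below 0.05 N and ((value of joint slide_full below 0.0015 m and value of joint slide_short above 0.008 m and x of canister in the frame of lane_full between 0.005 and 0.05 m and y of canister in the frame of lane_full between -0.005 and 0.005 m and z of canister in the frame of lane_full between -0.002 and 0.002 m and contact force between canister and rack_full_floor above 1.844 N) or (value of joint slide_short below 0.0015 m and value of joint slide_full above 0.008 m and x of canister in the frame of lane_short between 0.005 and 0.05 m and y of canister in the frame of lane_short between -0.005 and 0.005 m and z of canister in the frame of lane_short between -0.002 and 0.002 m and contact force between canister and rack_short_floor below 2.08 N))); the robot touches nothing.
It fails at once if the canister pushes a friction slide with more than 20 N (contact force between canister and face_full above 20 N or contact force between canister and face_short above 20 N).
It fails at once if the canister is set or pressed on the balance with more than 12 N (contact force between canister and balance above 12 N).
It fails at once if the fingers push on a rack or its slide with more than 3 N (contact force between the fingers and rack_full above 3 N or contact force between the fingers and rack_short above 3 N).
It fails at once if a bystander is moved by more than 25 mm (distance of any of loupe, cover_ring, screwdriver, tweezers from where it was at the start of the episode above 0.025 m).
It also fails if it takes over 67 s, if anything falls off the work surface, if the arm or the gripper's body presses on something with over 40 N, if the wrist force passes 120 N, or if a joint passes its speed limit or range.

## Working session

There is one attempt and no reset: what is moved stays moved. The work goes in short steps, Python scripts to look and compute and a tool call to move; the robot and the scene stay as the last step left them, time stands still between calls to the robot, and variables do not carry over. Pictures are saved under pics/ and viewed, at most 10 in all, crops included, and the job is handed in when it is done.

Besides the shell and the picture viewer there is one more tool, called after "Request:" as name(argument=value, ...), one argument or row to a line, values as JSON. apply_moves: Moves the arm, as the interface text tells. Its arguments: {"type":"object","properties":{"motion":{"type":"array","items":{"type":"array","items":{"type":"array","items":{"type":"number"}}}},"newtons":{"type":"number"}},"required":["motion"]}

```bash
mkdir -p pics
cat > h.py <<'E'
import numpy as np,cv2
from rig import sense, read_camera, get_calibration, finish_job
from scipy.spatial.transform import Rotation as R
def pose(name,s=None):
    c=get_calibration(name)
    if 'T_tool_cam' in c:
        T=np.eye(4);q=s['eef_rot'];T[:3,:3]=R.from_quat([q[1],q[2],q[3],q[0]]).as_matrix();T[:3,3]=s['position']
        return c,T@np.array(c['T_tool_cam'])
    T=np.eye(4);a=np.array(c['attitude'],float)
    T[:3,:3]=a if a.shape==(3,3) else R.from_quat([a[1],a[2],a[3],a[0]]).as_matrix()
    T[:3,3]=c['eye'];return c,T
def grab(name):
    s=sense();im,d=read_camera(name);c,T=pose(name,s);K=np.array(c['K'])
    v,u=np.mgrid[:d.shape[0],:d.shape[1]]
    P=np.stack([(u-K[0,2])/K[0,0]*d,-(v-K[1,2])/K[1,1]*d,-d],-1)@T[:3,:3].T+T[:3,3]
    P[d==0]=np.nan
    return im,d,P
def save(im,f,s=1.5):
    cv2.imwrite('pics/'+f,cv2.resize(im[...,::-1],None,fx=s,fy=s,interpolation=cv2.INTER_CUBIC))
E
python3 - <<'E'
from h import *
print(sense());
for n in('top','scene','wrist'):print(n,get_calibration(n))
im,d,P=grab('top');save(im,'top1.png');np.savez('top.npz',im=im,P=P)
im,d,P=grab('scene');save(im,'sc1.png');np.savez('sc.npz',im=im,P=P)
E
```

```text
{'time': 0.0, 'joints': array([ 1.10790927e+00,  2.45817895e-01,  1.55906525e+00,  1.91371742e-05,
        1.33866124e+00, -1.74116515e-01]), 'dq': array([-1.49678101e-03, -7.44150622e-04,  6.11618332e-04,  7.91608640e-05,
        1.16280313e-05,  9.08184802e-04]), 'joint_torque': array([-7.46747955e-04, -4.29492652e+01, -3.26141524e+01, -1.07890462e-04,
        5.09773250e-03,  3.09103569e-06]), 'position': array([0.18485985, 0.62259854, 0.24715029]), 'eef_rot': array([-3.14427407e-04,  1.43886243e-01,  9.89593753e-01, -9.23867793e-04]), 'force': array([0.49702922, 0.46732969, 0.5211408 ]), 'ft_torque': array([ 0.01311246, -0.03194507, -0.00407116]), 'grasp_force': 0.0, 'width': 0.08542317707975187}
top {'K': array([[411.17997283,   0.        , 258.00703508],
       [  0.        , 411.17997283, 195.30992843],
       [  0.        ,   0.        ,   1.        ]]), 'eye': array([ 0.42583833, -0.03646598,  1.31364859]), 'attitude': array([-0.70231397, -0.01910656,  0.0176062 ,  0.71139304])}
scene {'K': array([[366.50084262,   0.        , 257.50771246],
       [  0.        , 366.50084262, 193.32201773],
       [  0.        ,   0.        ,   1.        ]]), 'eye': array([1.04270054, 0.12446644, 0.66780737]), 'attitude': array([0.5652588 , 0.21749109, 0.28950581, 0.74119262])}
wrist {'K': array([[291.76015084,   0.        , 259.33741667],
       [  0.        , 291.76015084, 190.38895668],
       [  0.        ,   0.        ,   1.        ]]), 'T_tool_cam': array([[-1.66824803e-05,  9.45885998e-01,  3.24499119e-01,
         8.40635303e-02],
       [ 9.99999954e-01, -8.24552446e-05,  2.91759624e-04,
        -6.72745813e-04],
       [ 3.02727997e-04,  3.24499109e-01, -9.45885953e-01,
        -1.27399955e-01],
       [ 0.00000000e+00,  0.00000000e+00,  0.00000000e+00,
         1.00000000e+00]])}
```

View pics/top1.png

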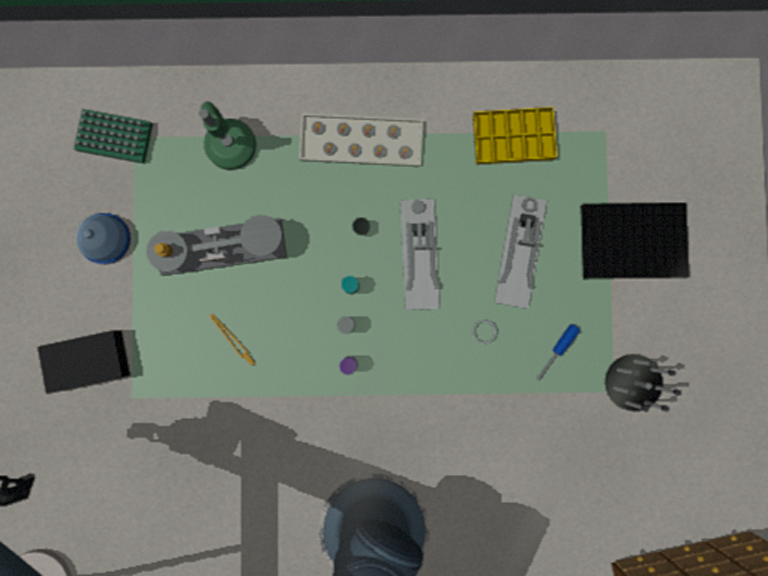

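View pics/sc1.png

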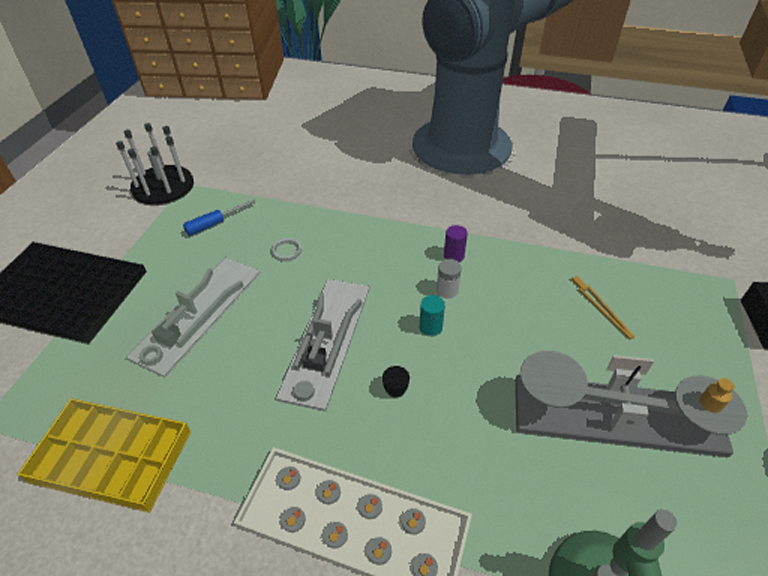

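Top view (768x576 pixels): the candidates for the canister are grey (346,325), turquoise (350,285), purple (348,365) and the black loupe (361,226). Grey with a steel lid fits the description. The solid-disc rack is at (420,255), the ring rack at (521,250), and the empty pan at (262,235). Next I'll measure these and take a close crop of the canister.

```bash
cat > m.py <<'E'
from h import *
z=np.load('top.npz');im,P=z['im'],z['P']
H=P[...,2]
def at(u,v):return P[int(v/1.5),int(u/1.5)].round(4)
for n,p in dict(table=(450,350),can=(346,325),pan=(262,235),ref=(163,250),disc=(418,207),ring=(530,197),loupe=(361,226)).items():print(n,at(*p))
def blob(u0,u1,v0,v1,lo,hi,n):
    m=np.zeros(H.shape,bool);m[int(v0/1.5):int(v1/1.5),int(u0/1.5):int(u1/1.5)]=1
    m&=(H>lo)&(H<hi);q=P[m]
    (c,wh,a)=cv2.minAreaRect((q[:,:2]*1000).astype(np.float32))
    print(n,m.sum(),'med',np.median(q,0).round(4),'minrect',np.round(c,1),np.round(wh,1),round(a,1),'enc',cv2.minEnclosingCircle((q[:,:2]*1000).astype(np.float32)))
blob(330,365,310,340,.05,.065,'can')
blob(235,290,210,260,.068,.09,'pan')
blob(140,320,200,280,.008,.03,'base')
blob(390,450,190,315,.004,.013,'plateF')
blob(490,555,190,315,.004,.013,'plateS')
blob(390,450,190,220,.013,.03,'disc')
blob(510,555,190,215,.013,.03,'ring')
E
python3 m.py
python3 - <<'E'
from h import *
im=np.load('top.npz')['im']; a=im[185:255,205:265]; im2=np.load('sc.npz')['im'][135:235,260:340]
save(np.hstack([cv2.resize(a,(400,466)),cv2.resize(im2,(373,466))]),'c1.png',1)
E
```

```text
table [ 0.3724 -0.1659  0.0038]
can [0.429  0.0523 0.0543]
pan [0.6129 0.2189 0.0753]
ref [0.5818 0.41   0.0998]
disc [ 0.6739 -0.0998  0.0221]
ring [ 0.6936 -0.3383  0.0198]
loupe [0.6349 0.0203 0.0363]
can 107 med [0.4289 0.0518 0.0563] minrect [428.1  50.8] [32.7 34.2] 25.9 enc ((427.4236755371094, 50.56427001953125), 17.50901985168457)
pan 595 med [0.6098 0.2184 0.0783] minrect [610.  218.8] [80.4 81.2] 43.7 enc ((610.85009765625, 218.3236083984375), 42.134788513183594)
base 967 med [0.5825 0.3102 0.0158] minrect [614.6 278.6] [152.4 337.8] 2.0 enc ((596.0568237304688, 277.57794189453125), 176.2063446044922)
plateF 1384 med [ 0.5616 -0.1049  0.0079] minrect [ 582.8 -103.8] [124.3 267. ] 89.3 enc ((582.0120239257812, -106.99138641357422), 145.08743286132812)
plateS 1393 med [ 0.5641 -0.3163  0.0078] minrect [ 579.8 -321.7] [138.4 267.4] 88.8 enc ((578.284912109375, -326.4620361328125), 144.45582580566406)
disc 63 med [ 0.6755 -0.1032  0.0181] minrect [ 673.4 -113. ] [29.  45.3] 0.5 enc ((678.3999633789062, -112.99052429199219), 24.5248966217041)
ring 53 med [ 0.6779 -0.3386  0.0176] minrect [ 681.7 -343.2] [39.2 59. ] 14.7 enc ((681.43798828125, -342.3390808105469), 32.33469772338867)
```

View pics/c1.png

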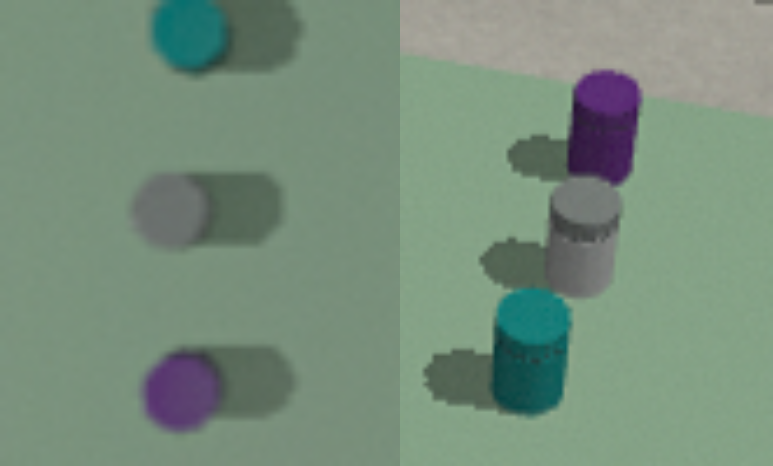

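The crop confirms it: the grey can with the steel lid is the canister, with purple and turquoise look-alikes about 80 mm either side in x. So the fingers close along y. Moving to a viewing pose above it.

Request:
apply_moves(
  motion=[
    [[0, 0, 0, -5.5, 85], [0, 0, 0, -5.5, 85], [0, 0, 0, -5.5, 85], [-15.2, -35.7, 4.4, 0, 85], [-15.2, -35.7, 4.4, 0, 85], [-15.2, -35.7, 4.4, 0, 85], [-15.2, -35.7, 4.4, 0, 85], [-15.2, -35.7, 4.4, 0, 85], [-15.2, -35.7, 4.4, 0, 85], [-15.2, -35.7, 4.4, 0, 85], [-15.2, -35.7, 4.4, 0, 85], [-15.2, -35.7, 4.4, 0, 85], [-15.2, -35.7, 4.4, 0, 85], [-15.2, -35.7, 4.4, 0, 85], [-15.2, -35.7, 4.4, 0, 85], [-15.2, -35.7, 4.4, 0, 85], [-15.2, -35.7, 4.4, 0, 85], [-15.2, -35.7, 4.4, 0, 85], [-15.2, -35.7, 4.4, 0, 85], [0, 0, 0, 0, 85]],
  ],
  newtons=30,
)

```text
time: 1.77
position: [0.4294, 0.0467, 0.1775]
eef_rot: [0.0, 0.004, 1.0, -0.001]
force: [-1.3, 1.3, -0.2]
width: 0.0849
grasp_force: 0.0
```

Run:
```python
from h import *
s=sense();print(s['time'],s['position'],s['eef_rot'],s['force'])
im,d,P=grab('wrist');save(im,'w1.png');np.savez('w1.npz',im=im,P=P)
# grey lid: height band, near expected
m=(P[...,2]>.048)&(P[...,2]<.064)&(np.hypot(P[...,0]-.428,P[...,1]-.051)<.035)
q=P[m];print(m.sum(),np.median(q,0),cv2.minEnclosingCircle((q[:,:2]*1000).astype(np.float32)))
# refine plates with colour-free height + local component from the top view
z=np.load('top.npz');P=z['P'];H=P[...,2]
for n,(u0,u1) in dict(F=(395,445),S=(490,552)).items():
    m=np.zeros(H.shape,np.uint8);sl=np.s_[int(195/1.5):int(312/1.5),int(u0/1.5):int(u1/1.5)]
    i=z['im'][sl].astype(int);m[sl]=((i[...,1]-i[...,0]<8)&(i.sum(-1)>380))
    k,l,st,_=cv2.connectedComponentsWithStats(m);j=1+np.argmax(st[1:,4]);v,u=np.where(l==j)
    c,wh,a=cv2.minAreaRect(np.stack([u,v],1).astype(np.float32));bp=cv2.boxPoints((c,wh,a))
    q=P[l==j];q=q[(q[:,2]<.014)&(q[:,2]>.003)]
    print(n,st[j],c,wh,a,'world rect',cv2.minAreaRect((q[:,:2]*1000).astype(np.float32)))
```

```text
1.7667 [0.42935469 0.04671495 0.17750108] [ 4.33529897e-05  3.99318737e-03  9.99991704e-01 -8.02438110e-04] [-1.31550507  1.34692466 -0.23923308]
1255 [0.42680297 0.05196412 0.05774357] ((428.4190979003906, 52.389251708984375), 18.01522445678711)
F [270 167  23  39 559] (281.0, 186.0) (38.0, 22.0) 90.0 world rect ((522.6162719726562, -107.76820373535156), (70.12347412109375, 121.73295593261719), 89.0597152709961)
S [330 163  24  42 584] (344.1346130371094, 183.32691955566406) (21.57277488708496, 40.20380783081055) 11.309932708740234 world rect ((529.1148681640625, -308.19097900390625), (68.89100646972656, 128.7506103515625), 78.55045318603516)
```

View pics/w1.png

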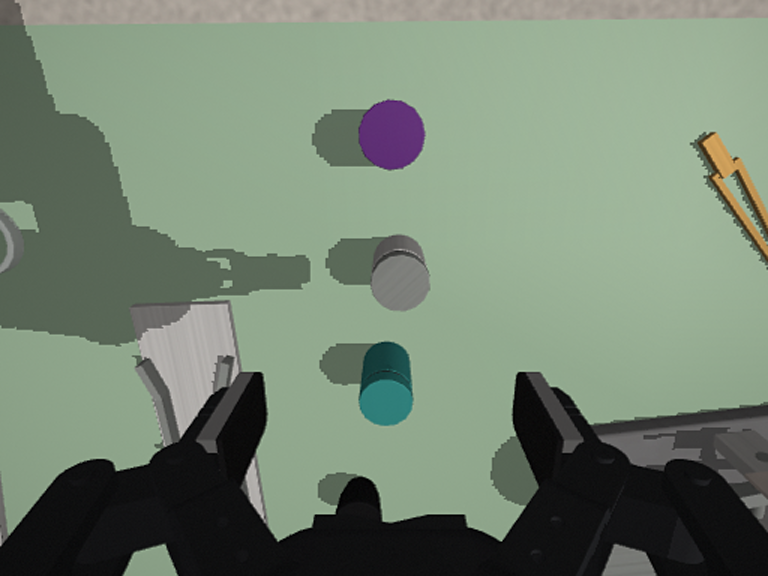

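The canister is at (400,275), measured at (0.428, 0.052) with radius 18 mm, which matches. Descending and gripping.

Request:
apply_moves(
  motion=[
    [[1.2, 5.5, 20, 0, 85], [0, 0, 30, 0, 85], [0, 0, 30, 0, 85], [0, 0, 30, 0, 85], [0, 0, 20, 0, 85], [0, 0, 9, 0, 85], [0, 0, 0, 0, 85], [0, 0, 0, 0, 30], [0, 0, 0, 0, 30], [0, 0, 0, 0, 30], [0, 0, 0, 0, 30], [0, 0, 0, 0, 30], [0, 0, 0, 0, 30], [0, 0, 0, 0, 30], [0, 0, 0, 0, 30]],
  ],
  newtons=40,
)

```text
time: 3.07
position: [0.4279, 0.057, 0.0404]
eef_rot: [0.001, 0.0, 1.0, -0.0]
force: [-1.2, -0.4, 5.9]
width: 0.0351
grasp_force: 39.3
```

Request:
apply_moves(
  motion=[
    [[0, 0, -10, 0, 30], [0, 0, -20, 0, 30], [0, 0, -30, 0, 30], [0, 0, -30, 0, 30], [0, 0, -20, 0, 30], [0, 0, -10, 0, 30], [-18.2, 16.1, 0, 0, 30], [-18.2, 16.1, 0, 0, 30], [-18.2, 16.1, 0, 0, 30], [-18.2, 16.1, 0, 0, 30], [-18.2, 16.1, 0, 0, 30], [-18.2, 16.1, 0, 0, 30], [-18.2, 16.1, 0, 0, 30], [-18.2, 16.1, 0, 0, 30], [-18.2, 16.1, 0, 0, 30], [-18.2, 16.1, 0, 0, 30], [0, 0, 0, 0, 30], [0, 0, 0, 0, 30], [0, 0, 0, 0, 30], [0, 0, 0, 0, 30]],
  ],
)

```text
time: 4.73
position: [0.6078, 0.2175, 0.1583]
eef_rot: [-0.001, 0.001, 1.0, -0.0]
force: [-0.2, 0.4, -2.1]
width: 0.0346
grasp_force: 40.6
```

Run:
```python
from h import *
s=sense();print(s['position'],s['force'])
im,d,P=grab('scene');a=im[215:330,300:512];b,_,P2=grab('wrist')
np.savez('w2.npz',im=b,P=P2)
save(np.vstack([cv2.resize(a,(512,278)),b[:320]]),'p1.png',1)
```

```text
[0.60778993 0.21747303 0.15828484] [-0.23821585  0.43137134 -2.07580081]
```

View pics/p1.png

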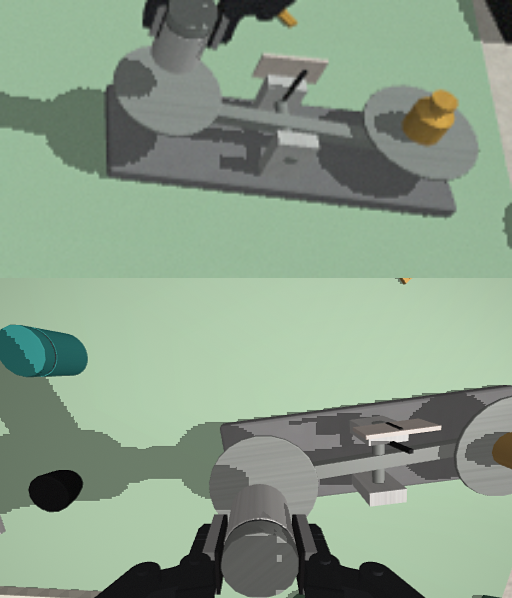

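Both views show the canister centred above the empty pan. Lowering it gently.

Request:
apply_moves(
  motion=[
    [[0, 0, 12, 0, 30], [0, 0, 12, 0, 30], [0, 0, 6, 0, 30], [0, 0, 4, 0, 30], [0, 0, 1, 0, 30], [0, 0, 0, 0, 30], [0, 0, 0, 0, 30], [0, 0, 0, 0, 30]],
  ],
)

```text
time: 5.5
position: [0.6092, 0.2181, 0.1245]
eef_rot: [0.001, 0.0, 1.0, 0.0]
force: [-0.1, -1.0, -1.7]
width: 0.0348
grasp_force: 40.6
```

Request:
apply_moves(
  motion=[
    [[0, 0, 1, 0, 30], [0, 0, 1, 0, 30], [0, 0, 0, 0, 30], [0, 0, 0, 0, 30], [0, 0, 0, 0, 30]],
  ],
)

```text
time: 5.92
position: [0.6088, 0.2181, 0.122]
eef_rot: [0.0, 0.0, 1.0, -0.0]
force: [0.4, 0.2, -2.8]
width: 0.0349
grasp_force: 40.6
```

Request:
apply_moves(
  motion=[
    [[0, 0, 1, 0, 30], [0, 0, 1, 0, 30], [0, 0, 0, 0, 30], [0, 0, 0, 0, 30], [0, 0, 0, 0, 30]],
  ],
)

```text
time: 6.33
position: [0.6088, 0.2181, 0.1198]
eef_rot: [-0.0, 0.0, 1.0, -0.0]
force: [0.0, -0.6, -2.1]
width: 0.0347
grasp_force: 40.6
```

Run:
```python
from h import *
z,_,P=grab('top')
q=P[140:173,157:193].reshape(-1,3);q=q[(q[:,2]>.06)&(q[:,2]<.085)&(np.hypot(q[:,0]-.61,q[:,1]-.2185)<.05)];print(len(q),np.median(q,0))
z,_,P=grab('scene')
q=P.reshape(-1,3);q=q[(q[:,2]>.05)&(q[:,2]<.09)&(np.hypot(q[:,0]-.63,q[:,1]-.2185)<.03)];print('scene',len(q),np.median(q,0))
P=np.load('sc.npz')['P'];q=P.reshape(-1,3);q=q[(q[:,2]>.05)&(q[:,2]<.09)&(np.hypot(q[:,0]-.63,q[:,1]-.2185)<.03)];print('scene before',len(q),np.median(q,0))
```

```text
73 [0.59648005 0.19395919 0.07825013]
scene 543 [0.63300888 0.21815738 0.07820612]
scene before 636 [0.62890069 0.21926271 0.07797156]
```

Request:
apply_moves(
  motion=[
    [[0, 0, 1, 0, 30], [0, 0, 1, 0, 30], [0, 0, 0, 0, 30], [0, 0, 0, 0, 30], [0, 0, 0, 0, 30]],
  ],
)

```text
time: 6.85
position: [0.609, 0.218, 0.1182]
eef_rot: [0.0, 0.0, 1.0, -0.0]
force: [-0.8, 0.5, -0.0]
width: 0.035
grasp_force: 40.6
```

Request:
apply_moves(
  motion=[
    [[0, 0, 1, 0, 30], [0, 0, 0.5, 0, 30], [0, 0, 0, 0, 30], [0, 0, 0, 0, 30], [0, 0, 0, 0, 30]],
  ],
)

```text
time: 7.27
position: [0.6089, 0.218, 0.1165]
eef_rot: [0.0, 0.0, 1.0, -0.0]
force: [0.2, -0.5, -0.8]
width: 0.0349
grasp_force: 40.6
```

Run:
```python
from h import *
z,_,P=grab('scene')
q=P.reshape(-1,3);q=q[(q[:,2]>.05)&(q[:,2]<.09)&(np.hypot(q[:,0]-.63,q[:,1]-.2185)<.03)];print('scene',len(q),np.median(q,0))
```

```text
scene 544 [0.63216515 0.2181925  0.07603617]
```

The pan moved 2 mm and the force dropped, so the canister is in contact. Releasing and letting the beam settle.

Request:
apply_moves(
  motion=[
    [[0, 0, 0, 0, 40], [0, 0, 0, 0, 48], [0, 0, 0, 0, 56], [0, 0, 0, 0, 64], [0, 0, 0, 0, 64], [0, 0, 0, 0, 64], [0, 0, 0, 0, 64], [0, 0, 0, 0, 64], [0, 0, 0, 0, 64], [0, 0, 0, 0, 64], [0, 0, 0, 0, 64], [0, 0, 0, 0, 64], [0, 0, 0, 0, 64], [0, 0, 0, 0, 64], [0, 0, 0, 0, 64], [0, 0, 0, 0, 64], [0, 0, 0, 0, 64], [0, 0, 0, 0, 64], [0, 0, 0, 0, 64], [0, 0, 0, 0, 64]],
  ],
)

```text
time: 8.98
position: [0.6088, 0.218, 0.1164]
eef_rot: [-0.0, 0.0, 1.0, 0.0]
force: [-0.7, 0.3, 0.4]
width: 0.064
grasp_force: 0.0
```

Request:
apply_moves(
  motion=[
    [[0, 0, 0, 0, 64], [0, 0, 0, 0, 64], [0, 0, 0, 0, 64], [0, 0, 0, 0, 64], [0, 0, 0, 0, 64], [0, 0, 0, 0, 64], [0, 0, 0, 0, 64], [0, 0, 0, 0, 64], [0, 0, 0, 0, 64], [0, 0, 0, 0, 64], [0, 0, 0, 0, 64], [0, 0, 0, 0, 64], [0, 0, 0, 0, 64], [0, 0, 0, 0, 64], [0, 0, 0, 0, 64], [0, 0, 0, 0, 64], [0, 0, 0, 0, 64], [0, 0, 0, 0, 64]],
  ],
)

```text
time: 10.48
position: [0.6088, 0.2181, 0.1164]
eef_rot: [0.0, 0.0, 1.0, 0.0]
force: [0.8, 0.2, -0.2]
width: 0.0637
grasp_force: 0.0
```

Run:
```python
from h import *
s=sense();print(s['position'],s['width'],s['grasp_force'])
for i in range(2):
    im,_,P=grab('scene')
    q=P.reshape(-1,3);q=q[(q[:,2]>.04)&(q[:,2]<.09)&(np.hypot(q[:,0]-.635,q[:,1]-.2185)<.03)];print('scene',len(q),np.median(q,0))
a=im[215:330,300:512];b,_,P2=grab('wrist')
save(np.vstack([cv2.resize(a,(512,278)),b[:320]]),'p2.png',1)
```

```text
[0.60878292 0.21805907 0.11640554] 0.06371543296486362 0.0
scene 541 [0.63308454 0.2184775  0.07420429]
scene 534 [0.63339734 0.21863576 0.07435864]
```

View pics/p2.png

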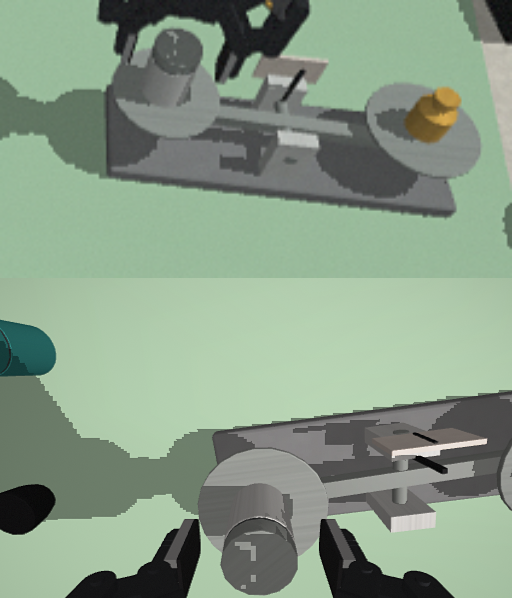

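The pan rests at 74 mm: 4 mm below empty, but 6 mm above level. So the canister is lighter than the reference and goes to the short rack (ring, right). I'll wait briefly to confirm it has settled.

Request:
apply_moves(
  motion=[
    [[0, 0, 0, 0, 64], [0, 0, 0, 0, 64], [0, 0, 0, 0, 64], [0, 0, 0, 0, 64], [0, 0, 0, 0, 64], [0, 0, 0, 0, 64], [0, 0, 0, 0, 64], [0, 0, 0, 0, 64], [0, 0, 0, 0, 64], [0, 0, 0, 0, 64]],
  ],
)

```text
time: 11.47
position: [0.6088, 0.2181, 0.1164]
eef_rot: [0.0, 0.0, 1.0, 0.0]
force: [0.4, 0.5, 0.4]
width: 0.0638
grasp_force: 0.0
```

Run:
```python
from h import *
im,_,P=grab('scene')
q=P.reshape(-1,3);q=q[(q[:,2]>.04)&(q[:,2]<.09)&(np.hypot(q[:,0]-.635,q[:,1]-.2185)<.03)];print('scene',len(q),np.median(q,0))
# pan of reference, table level for bias
for x,y,z0,z1 in((.60,.375,.03,.09),(.5,.15,-.02,.02)):
    q=P.reshape(-1,3);q=q[(q[:,2]>z0)&(q[:,2]<z1)&(np.hypot(q[:,0]-x,q[:,1]-y)<.02)];print(x,y,len(q),np.median(q,0))
```

```text
scene 540 [0.63310939 0.21854308 0.07417208]
0.6 0.375 255 [0.59527651 0.3801599  0.04889617]
0.5 0.15 184 [5.00664515e-01 1.50307626e-01 3.76766111e-04]
```

The reading is stable at 74.2 mm. Picking the canister up again and carrying it to above the ring rack's apron.

Request:
apply_moves(
  motion=[
    [[0, 0, 0, 0, 48], [0, 0, 0, 0, 40], [0, 0, 0, 0, 30], [0, 0, 0, 0, 30], [0, 0, 0, 0, 30], [0, 0, 0, 0, 30], [0, 0, 0, 0, 30], [0, 0, 0, 0, 30], [0, 0, -5, 0, 30], [0, 0, -15, 0, 30], [0, 0, -20, 0, 30], [0, 0, -20, 0, 30], [0, 0, -20, 0, 30], [0, 0, -15, 0, 30], [0, 0, -5, 0, 30], [0, 0, 0, 0, 30]],
  ],
  newtons=30,
)

```text
time: 12.85
position: [0.6097, 0.2183, 0.2192]
eef_rot: [0.002, 0.0, 1.0, 0.0]
force: [0.1, 0.8, -1.5]
width: 0.035
grasp_force: 32.3
```

Request:
apply_moves(
  motion=[
    [[8.4, -37.8, 0, 0, 30], [8.4, -37.8, 0, 0, 30], [8.4, -37.8, 0, 0, 30], [8.4, -37.8, 0, 0, 30], [8.4, -37.8, 0, 0, 30], [8.4, -37.8, 0, 0, 30], [8.4, -37.8, 0, 0, 30], [8.4, -37.8, 0, 0, 30], [8.4, -37.8, 0, 0, 30], [8.4, -37.8, 0, 0, 30], [8.4, -37.8, 0, 0, 30], [8.4, -37.8, 0, 0, 30], [8.4, -37.8, 0, 0, 30], [8.4, -37.8, 0, 0, 30], [0, 0, 0, 3.2, 30], [0, 0, 0, 3.2, 30], [0, 0, 0, 3.1, 30], [0, 0, 0, 0, 30], [0, 0, 0, 0, 30], [0, 0, 0, 0, 30]],
  ],
  newtons=50,
)

```text
time: 14.52
position: [0.4905, -0.3106, 0.2157]
eef_rot: [-0.001, 0.083, 0.997, 0.0]
force: [0.2, 0.6, -1.2]
width: 0.0343
grasp_force: 51.6
```

Run:
```python
from h import *
s=sense();print(s['position'],s['eef_rot'],s['width'],s['force'])
im,d,P=grab('wrist');save(im,'w3.png');np.savez('w3.npz',im=im,P=P)
im,d,P=grab('scene');np.savez('sc3.npz',im=im,P=P)
```

```text
[ 0.49051283 -0.31061858  0.21570995] [-5.05971562e-04  8.25193026e-02  9.96589254e-01  4.09824039e-04] 0.034300738689098546 [ 0.2358272   0.58262941 -1.24380074]
```

View pics/w3.png

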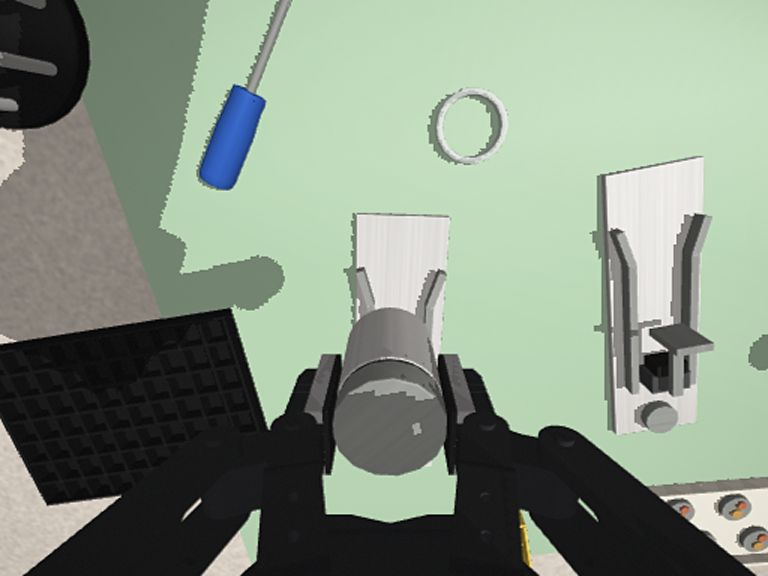

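The wrist view shows the short rack's apron edge from (356,214) to (450,216), with the mouth rails at (360,270) and (440,270). Fitting the plate edges and the ring.

Run:
```python
from h import *
z=np.load('w3.npz');P,im=z['P'],z['im'].astype(int)
# plate visible region
u0,u1,v0,v1=225,312,138,205
S=np.s_[v0:v1,u0:u1]
m=((im[S][...,1]-im[S][...,0])<10)&(im[S].sum(-1)>480)&(abs(P[S][...,2]-.008)<.006)
L=[];Rr=[]
for r in range(m.shape[0]):
    c=np.where(m[r])[0]
    if len(c)>20:
        L.append(P[S][r,c[0]]);Rr.append(P[S][r,c[-1]])
L=np.array(L);Rr=np.array(Rr)
print('n',len(L),'z',np.median(P[S][m],0))
n=min(len(L),38); 
for a in(L,Rr):
    a=a[3:n]; 
    l=cv2.fitLine(a[:,:2].astype(np.float32),cv2.DIST_HUBER,0,.001,.001).ravel();print(np.degrees(np.arctan2(l[1],l[0])),l[2:])
mid=((L+Rr)/2)[3:n];w=np.hypot(*(L-Rr)[:,:2].T);print('w',np.median(w[3:n]))
l=cv2.fitLine(mid[:,:2].astype(np.float32),cv2.DIST_HUBER,0,.001,.001).ravel();print('mid',np.degrees(np.arctan2(l[1],l[0])),l[2:])
print('edge pts',L[0],Rr[0])
# scene & top: ring and full plate
for f in('sc.npz','top.npz'):
    P=np.load(f)['P'].reshape(-1,3)
    q=P[(P[:,2]>.013)&(P[:,2]<.022)&(np.hypot(P[:,0]-.683,P[:,1]+.343)<.024)];print(f,len(q),cv2.minEnclosingCircle((q[:,:2]*1000).astype(np.float32)))
    q=P[(P[:,2]>.005)&(P[:,2]<.03)&(abs(P[:,0]-.57)<.15)&(abs(P[:,1]+.325)<.07)];print(len(q),cv2.minAreaRect((q[:,:2]*1000).astype(np.float32)))
```

```text
n 61 z [ 0.4951219  -0.30437033  0.00985351]
-10.733828 [ 0.48228705 -0.3351116 ]
-11.455892 [ 0.4941432  -0.26613224]
w 0.06994163839526031
mid -11.100773 [ 0.4883603 -0.3006634]
edge pts [ 0.46042301 -0.33088822  0.01065816] [ 0.47039884 -0.27221023  0.00959958]
sc.npz 99 ((680.7886962890625, -336.378173828125), 16.222463607788086)
2166 ((556.5731811523438, -310.52679443359375), (73.3012924194336, 287.3413391113281), 78.69591522216797)
top.npz 44 ((678.5247802734375, -338.8952941894531), 16.03673553466797)
1560 ((569.8773193359375, -324.0180969238281), (299.3670959472656, 137.86912536621094), 0.18555119633674622)
```

The mid-line is at -11.1° and extrapolates to the ring within 2 mm, so the lane yaw is -11.0° and the origin about (0.564, -0.315). Aligning over the apron at lane x = -76 mm and lowering.

Request:
apply_moves(
  motion=[
    [[0, 0, 0, 1.5, 30], [3.1, 9.6, 0, 0, 30], [0, 0, 20, 0, 30], [0, 0, 35, 0, 30], [0, 0, 35, 0, 30], [0, 0, 35, 0, 30], [0, 0, 20, 0, 30], [0, 0, 10, 0, 30], [0, 0, 4, 0, 30], [0, 0, 0, 0, 30], [0, 0, 0, 0, 30], [0, 0, 0, 0, 30]],
  ],
)

```text
time: 15.62
position: [0.4908, -0.302, 0.0596]
eef_rot: [0.002, 0.096, 0.995, -0.001]
force: [0.7, -0.1, -1.8]
width: 0.0348
grasp_force: 51.6
```

Request:
apply_moves(
  motion=[
    [[0, 0, 1, 0, 30], [0, 0, 1, 0, 30], [0, 0, 0, 0, 30], [0, 0, 0, 0, 30], [0, 0, 0, 0, 30]],
  ],
)

```text
time: 16.03
position: [0.4895, -0.3011, 0.0555]
eef_rot: [0.0, 0.096, 0.995, -0.0]
force: [-0.0, 0.3, -2.2]
width: 0.0347
grasp_force: 51.6
```

Request:
apply_moves(
  motion=[
    [[0, 0, 1, 0, 30], [0, 0, 1, 0, 30], [0, 0, 0, 0, 30], [0, 0, 0, 0, 30], [0, 0, 0, 0, 30]],
  ],
)

```text
time: 16.45
position: [0.4895, -0.301, 0.0533]
eef_rot: [-0.0, 0.096, 0.995, 0.0]
force: [-0.5, 0.3, -0.8]
width: 0.0348
grasp_force: 51.6
```

Run:
```python
from h import *
s=sense();print(s['position'],s['eef_rot'],s['force'])
im,d,P=grab('wrist');save(im,'w4.png');np.savez('w4.npz',im=im,P=P)
```

```text
[ 0.48953027 -0.30099741  0.05332778] [-6.38627841e-05  9.62416356e-02  9.95357997e-01  3.67394509e-05] [-0.47602483  0.32193585 -0.81161776]
```

View pics/w4.png

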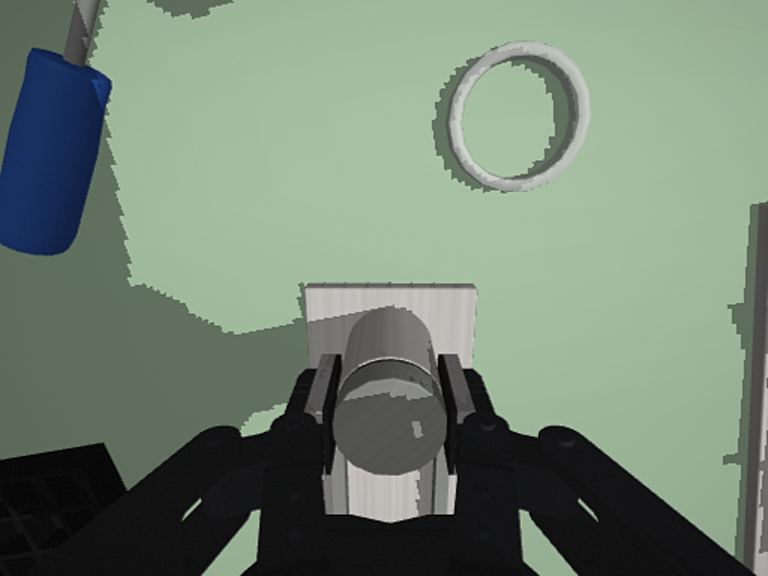

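The canister is centred on the apron: it is at column 389, between plate edges 306 and 475. The yaw is aligned too. I'll find the floor, then slide in.

Request:
apply_moves(
  motion=[
    [[0, 0, 1, 0, 30], [0, 0, 0, 0, 30], [0, 0, 0, 0, 30], [0, 0, 0, 0, 30]],
  ],
)

```text
time: 16.83
position: [0.4895, -0.301, 0.0524]
eef_rot: [-0.0, 0.096, 0.995, 0.0]
force: [-0.2, 0.4, -1.9]
width: 0.0345
grasp_force: 51.6
```

Request:
apply_moves(
  motion=[
    [[0, 0, 0, 0, 30], [0, 0, 0, 0, 30]],
  ],
)

```text
time: 17.0
position: [0.4896, -0.301, 0.0524]
eef_rot: [0.0, 0.096, 0.995, -0.0]
force: [0.0, -0.2, -1.6]
width: 0.0346
grasp_force: 51.6
```

Request:
apply_moves(
  motion=[
    [[0, 0, 1, 0, 30], [0, 0, 0, 0, 30], [0, 0, 0, 0, 30], [0, 0, 0, 0, 30]],
  ],
)

```text
time: 17.33
position: [0.4895, -0.301, 0.0514]
eef_rot: [-0.0, 0.096, 0.995, 0.0]
force: [-1.2, 0.2, -1.8]
width: 0.0346
grasp_force: 51.6
```

Request:
apply_moves(
  motion=[
    [[0, 0, 1, 0, 30], [0, 0, 0, 0, 30], [0, 0, 0, 0, 30], [0, 0, 0, 0, 30]],
  ],
)

```text
time: 17.67
position: [0.4897, -0.3012, 0.0506]
eef_rot: [0.0, 0.096, 0.995, -0.0]
force: [0.1, 0.7, 0.1]
width: 0.0347
grasp_force: 52.1
```

Request:
apply_moves(
  motion=[
    [[0, 0, 1, 0, 30], [0, 0, 0, 0, 30], [0, 0, 0, 0, 30], [0, 0, 0, 0, 30]],
  ],
)

```text
time: 18.0
position: [0.4902, -0.3016, 0.0506]
eef_rot: [0.001, 0.096, 0.995, -0.0]
force: [-1.3, 0.5, 5.4]
width: 0.0351
grasp_force: 52.7
```

Floor contact is at TCP z = 0.0506. Easing off 1 mm and sliding into the mouth.

Request:
apply_moves(
  motion=[
    [[0, 0, -1.2, 0, 30], [-3, 0, 0, 0, 30], [-4, 0, 0, 0, 30], [-4, 0, 0, 0, 30], [-4, 0, 0, 0, 30], [-3, 0, 0, 0, 30], [-2, 0, 0, 0, 30], [0, 0, 0, 0, 30], [0, 0, 0, 0, 30]],
  ],
)

```text
time: 18.75
position: [0.5095, -0.3049, 0.0506]
eef_rot: [0.0, 0.096, 0.995, -0.0]
force: [0.5, -0.1, 1.2]
width: 0.0347
grasp_force: 52.2
```

Request:
apply_moves(
  motion=[
    [[-3, 0, 0, 0, 30], [-4, 0, 0, 0, 30], [-4, 0, 0, 0, 30], [-4, 0, 0, 0, 30], [-3, 0, 0, 0, 30], [-2, 0, 0, 0, 30], [0, 0, 0, 0, 30], [0, 0, 0, 0, 30]],
  ],
)

```text
time: 19.42
position: [0.5291, -0.3088, 0.0506]
eef_rot: [0.0, 0.096, 0.995, -0.0]
force: [-0.0, -0.9, 1.4]
width: 0.0347
grasp_force: 52.2
```

Request:
apply_moves(
  motion=[
    [[-2, 0, 0, 0, 30], [-3, 0, 0, 0, 30], [-3, 0, 0, 0, 30], [-2, 0, 0, 0, 30], [0, 0, 0, 0, 30], [0, 0, 0, 0, 30]],
  ],
)

```text
time: 19.92
position: [0.5389, -0.3107, 0.0506]
eef_rot: [0.0, 0.096, 0.995, -0.0]
force: [0.6, 0.4, -0.8]
width: 0.0346
grasp_force: 52.2
```

Request:
apply_moves(
  motion=[
    [[-2, 0, 0, 0, 30], [-2, 0, 0, 0, 30], [-2, 0, 0, 0, 30], [-2, 0, 0, 0, 30], [0, 0, 0, 0, 30], [0, 0, 0, 0, 30]],
  ],
)

```text
time: 20.42
position: [0.5468, -0.3122, 0.0506]
eef_rot: [0.0, 0.096, 0.995, -0.0]
force: [-0.0, 0.0, 1.1]
width: 0.0349
grasp_force: 52.2
```

Request:
apply_moves(
  motion=[
    [[-2, 0, 0, 0, 30], [-2, 0, 0, 0, 30], [-2, 0, 0, 0, 30], [0, 0, 0, 0, 30], [0, 0, 0, 0, 30]],
  ],
)

```text
time: 20.83
position: [0.5526, -0.3134, 0.0506]
eef_rot: [0.0, 0.096, 0.995, -0.0]
force: [0.1, -0.1, 0.5]
width: 0.0349
grasp_force: 52.2
```

Request:
apply_moves(
  motion=[
    [[-2, 0, 0, 0, 30], [-2, 0, 0, 0, 30], [-2, 0, 0, 0, 30], [0, 0, 0, 0, 30], [0, 0, 0, 0, 30]],
  ],
)

```text
time: 21.25
position: [0.5586, -0.3145, 0.0506]
eef_rot: [0.0, 0.096, 0.995, -0.0]
force: [0.4, -0.6, 0.4]
width: 0.0348
grasp_force: 52.2
```

Request:
apply_moves(
  motion=[
    [[-2, 0, 0, 0, 30], [-2, 0, 0, 0, 30], [-1, 0, 0, 0, 30], [0, 0, 0, 0, 30], [0, 0, 0, 0, 30]],
  ],
)

```text
time: 21.67
position: [0.5634, -0.3155, 0.0506]
eef_rot: [0.0, 0.096, 0.995, -0.0]
force: [-0.2, -0.2, 0.4]
width: 0.0346
grasp_force: 52.3
```

Request:
apply_moves(
  motion=[
    [[-2, 0, 0, 0, 30], [-2, 0, 0, 0, 30], [-1, 0, 0, 0, 30], [0, 0, 0, 0, 30], [0, 0, 0, 0, 30]],
  ],
)

```text
time: 22.08
position: [0.5683, -0.3164, 0.0506]
eef_rot: [0.0, 0.096, 0.995, -0.0]
force: [0.4, -0.6, 0.4]
width: 0.0343
grasp_force: 52.3
```

Request:
apply_moves(
  motion=[
    [[-2, 0, 0, 0, 30], [-2, 0, 0, 0, 30], [0, 0, 0, 0, 30], [0, 0, 0, 0, 30]],
  ],
)

```text
time: 22.42
position: [0.5722, -0.3172, 0.0506]
eef_rot: [0.0, 0.096, 0.995, -0.0]
force: [0.6, -0.1, 0.2]
width: 0.0349
grasp_force: 52.2
```

Request:
apply_moves(
  motion=[
    [[-2, 0, 0, 0, 30], [-2, 0, 0, 0, 30], [0, 0, 0, 0, 30], [0, 0, 0, 0, 30]],
  ],
)

```text
time: 22.75
position: [0.5754, -0.3178, 0.0506]
eef_rot: [-0.001, 0.096, 0.995, 0.0]
force: [-5.0, 1.8, 4.8]
width: 0.0347
grasp_force: 52.3
```

The slide is being pushed at about 5 N. Continuing gently.

Request:
apply_moves(
  motion=[
    [[-1, 0, 0, 0, 30], [-1, 0, 0, 0, 30], [-1, 0, 0, 0, 30], [0, 0, 0, 0, 30], [0, 0, 0, 0, 30]],
  ],
)

```text
time: 23.17
position: [0.5784, -0.3184, 0.0506]
eef_rot: [-0.001, 0.096, 0.995, 0.0]
force: [-5.3, 1.3, 5.2]
width: 0.0345
grasp_force: 52.4
```

Request:
apply_moves(
  motion=[
    [[-1, 0, 0, 0, 30], [-1, 0, 0, 0, 30], [-1, 0, 0, 0, 30], [0, 0, 0, 0, 30], [0, 0, 0, 0, 30]],
  ],
)

```text
time: 23.58
position: [0.5813, -0.319, 0.0506]
eef_rot: [-0.001, 0.096, 0.995, 0.0]
force: [-5.1, 0.4, 4.8]
width: 0.0352
grasp_force: 52.4
```

Request:
apply_moves(
  motion=[
    [[-1, 0, 0, 0, 30], [-1, 0, 0, 0, 30], [-1, 0, 0, 0, 30], [0, 0, 0, 0, 30], [0, 0, 0, 0, 30]],
  ],
)

```text
time: 24.0
position: [0.5843, -0.3196, 0.0506]
eef_rot: [-0.001, 0.096, 0.995, 0.0]
force: [-5.1, 0.8, 4.3]
width: 0.0347
grasp_force: 52.4
```

Request:
apply_moves(
  motion=[
    [[-1, 0, 0, 0, 30], [-1, 0, 0, 0, 30], [0, 0, 0, 0, 30], [0, 0, 0, 0, 30]],
  ],
)

```text
time: 24.33
position: [0.5862, -0.32, 0.0506]
eef_rot: [-0.001, 0.096, 0.995, 0.0]
force: [-5.0, 1.3, 5.3]
width: 0.0343
grasp_force: 52.4
```

Request:
apply_moves(
  motion=[
    [[-1, 0, 0, 0, 30], [-1, 0, 0, 0, 30], [0, 0, 0, 0, 30], [0, 0, 0, 0, 30]],
  ],
)

```text
time: 24.67
position: [0.5882, -0.3203, 0.0506]
eef_rot: [-0.001, 0.096, 0.995, 0.0]
force: [-4.5, 0.6, 4.4]
width: 0.0347
grasp_force: 52.4
```

Request:
apply_moves(
  motion=[
    [[-1, 0, 0, 0, 30], [-1, 0, 0, 0, 30], [0, 0, 0, 0, 30], [0, 0, 0, 0, 30]],
  ],
)

```text
time: 25.0
position: [0.5902, -0.3207, 0.0506]
eef_rot: [-0.001, 0.096, 0.995, 0.0]
force: [-4.8, 0.2, 5.1]
width: 0.0346
grasp_force: 52.4
```

Request:
apply_moves(
  motion=[
    [[-1, 0, 0, 0, 30], [-0.5, 0, 0, 0, 30], [0, 0, 0, 0, 30], [0, 0, 0, 0, 30]],
  ],
)

```text
time: 25.33
position: [0.5916, -0.321, 0.0506]
eef_rot: [-0.001, 0.096, 0.995, 0.0]
force: [-5.1, 0.8, 4.5]
width: 0.0348
grasp_force: 52.4
```

Request:
apply_moves(
  motion=[
    [[-1, 0, 0, 0, 30], [-1, 0, 0, 0, 30], [0, 0, 0, 0, 30], [0, 0, 0, 0, 30]],
  ],
)

```text
time: 25.67
position: [0.5936, -0.3214, 0.0506]
eef_rot: [-0.001, 0.096, 0.995, 0.0]
force: [-5.8, 1.2, 4.3]
width: 0.0346
grasp_force: 52.4
```

Request:
apply_moves(
  motion=[
    [[-1, 0, 0, 0, 30], [-1, 0, 0, 0, 30], [0, 0, 0, 0, 30], [0, 0, 0, 0, 30]],
  ],
)

```text
time: 26.0
position: [0.5955, -0.3218, 0.0506]
eef_rot: [-0.001, 0.096, 0.995, 0.0]
force: [-5.5, 0.9, 4.4]
width: 0.0346
grasp_force: 52.4
```

Request:
apply_moves(
  motion=[
    [[-1, 0, 0, 0, 30], [-0.5, 0, 0, 0, 30], [0, 0, 0, 0, 30], [0, 0, 0, 0, 30]],
  ],
)

```text
time: 26.33
position: [0.5967, -0.322, 0.0506]
eef_rot: [-0.001, 0.096, 0.995, 0.0]
force: [-7.0, 0.7, 6.2]
width: 0.0346
grasp_force: 52.4
```

The buffer is starting to resist.

Request:
apply_moves(
  motion=[
    [[-1, 0, 0, 0, 30], [0, 0, 0, 0, 30], [0, 0, 0, 0, 30]],
  ],
)

```text
time: 26.58
position: [0.5973, -0.3221, 0.0506]
eef_rot: [-0.002, 0.096, 0.995, 0.0]
force: [-7.1, 1.8, 7.1]
width: 0.0346
grasp_force: 52.5
```

Request:
apply_moves(
  motion=[
    [[-1, 0, 0, 0, 30], [0, 0, 0, 0, 30], [0, 0, 0, 0, 30]],
  ],
)

```text
time: 26.83
position: [0.598, -0.3223, 0.0506]
eef_rot: [-0.002, 0.096, 0.995, 0.0]
force: [-8.6, 1.7, 7.9]
width: 0.0349
grasp_force: 52.7
```

Request:
apply_moves(
  motion=[
    [[-1, 0, 0, 0, 30], [0, 0, 0, 0, 30], [0, 0, 0, 0, 30]],
  ],
)

```text
time: 27.08
position: [0.5987, -0.3224, 0.0507]
eef_rot: [-0.003, 0.096, 0.995, 0.001]
force: [-10.2, 2.2, 8.9]
width: 0.0346
grasp_force: 52.8
```

The force is 10.4 N, so the slide is home. Letting go and rising straight up.

Request:
apply_moves(
  motion=[
    [[0, 0, 0, 0, 42], [0, 0, 0, 0, 50], [0, 0, 0, 0, 62], [0, 0, 0, 0, 66], [0, 0, 0, 0, 66], [0, 0, 0, 0, 66], [0, 0, 0, 0, 66], [0, 0, -8, 0, 66], [0, 0, -15, 0, 66], [0, 0, -25, 0, 66], [0, 0, -30, 0, 66], [0, 0, -30, 0, 66], [0, 0, -20, 0, 66], [0, 0, -5, 0, 66], [0, 0, 0, 0, 66], [0, 0, 0, 0, 66], [0, 0, 0, 0, 66]],
  ],
)

```text
time: 28.5
position: [0.5995, -0.322, 0.1815]
eef_rot: [-0.001, 0.096, 0.995, 0.001]
force: [0.2, 0.4, -0.5]
width: 0.0658
grasp_force: 0.0
```

Run:
```python
from h import *
s=sense();print(s['time'],s['position'],s['width'])
im,d,P=grab('scene');b,_,Q=grab('wrist')
q=Q.reshape(-1,3);q=q[(q[:,2]>.060)&(q[:,2]<.072)&(np.hypot(q[:,0]-.596,q[:,1]+.322)<.03)]
c,r=cv2.minEnclosingCircle((q[:,:2]*1000).astype(np.float32));print('lid',np.median(q,0),c,r,'z spread',q[:,2].std())
o=np.array([.5639,-.3151]);a=np.radians(-11);v=np.array(c)/1000-o;print('lane x,y',v@[np.cos(a),np.sin(a)],v@[-np.sin(a),np.cos(a)])
save(np.hstack([cv2.resize(im[150:290,80:240],(400,350)),cv2.resize(b,(400,300),interpolation=cv2.INTER_AREA)[:300].repeat(1,0) if 0 else cv2.copyMakeBorder(cv2.resize(b,(400,300)),0,50,0,0,cv2.BORDER_CONSTANT)]),'f.png',1)
```

```text
28.5 [ 0.59951589 -0.32198956  0.18145871] 0.06577175303620154
lid [ 0.59601574 -0.3224268   0.06574388] (600.271728515625, -324.23846435546875) 22.28714942932129 z spread 0.0014434609569011255
lane x,y 0.037447178622867505 -0.002030512048120839
```

View pics/f.png

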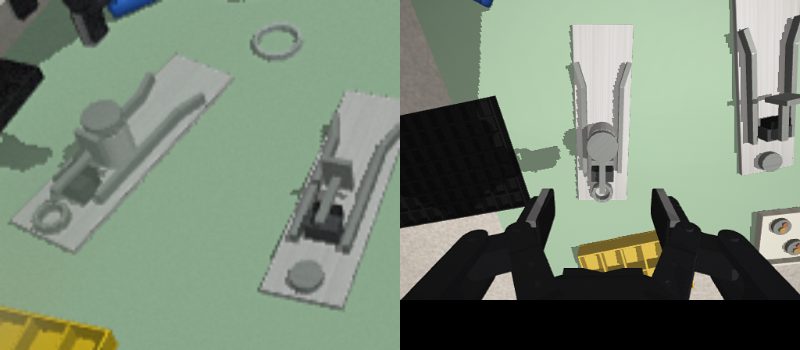

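The final view shows the canister upright between the rails of the ring rack, against its slide. The solid-disc rack's slide is still forward. Handing in.

```bash
python3 -c "
from rig import finish_job
print(finish_job())"
```

```text
the job is handed in; nothing more can be done
None
```

The canister weighed lighter than the 200 g reference, so it stands released and upright in the open-ring rack. Its slide was pushed home at about 10 N, the solid-disc rack was left alone, and the job was handed in after about 28.5 s on the robot's clock (no verdict was returned).

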